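# Gauge the gap under a valve manifold with sliding leaves

### The job

Find the gap under the valve manifold with the four gauge leaves: starting with the thinnest and going up one thickness at a time, slide each one flat along the bench under the manifold until its nose shows clearly at the far side, and leave it there. The first leaf that will not go under must be held pressed for a moment, firmly but gently, against the manifold's lip to be sure that it binds, then drawn back at least a finger's width clear of it. Do not try or shift any thicker leaf, and leave the wrench, the spare block and the tray where they are.

Things in the scene. Friction and masses are not known exactly. Their poses are not given: they have to be found in the camera images.
- fixture: Fixed aluminium fixture: two uprights (30 mm wide, 107 mm high, centred 162 mm either side) hold a valve manifold, a bar 290 mm wide (y), 45 mm deep (x), 55 mm high, with four valve cartridges on top (to 125 mm above the bench). Origin: on the bench midway between the uprights, straight below the bar's front lip (edge towards the robot). x: horizontal, in under the bar; y: along it; z up.
- far_edge (a point): Point on the bench below the middle of the manifold's far face, 45 mm along x from the fixture's origin. The gap from the bench to the bar's flat underside is unknown, 7 to 13.5 mm, the same over the whole width, new each time; the bar does not give. No floor or guides: the leaves slide on the bench.
- leaf_1: Aluminium gauge leaf 6 mm thick (thinnest of 4), 1 black dot on top. Flat strip 150 (x) by 36 mm (y); upright tab at the tail, 8 mm thick (x), 30 mm wide, top 50 mm above the bench, middle 65 mm behind the centre. Origin: centre of underside; x to the square nose. About 110 g +-35%, under 4 N slides it. Leaves lie 60 mm apart in any order, noses 35 to 60 mm short of the lip.
- leaf_2: Aluminium gauge leaf 9 mm thick (second thinnest of 4), 2 black dots on top. Flat strip 150 (x) by 36 mm (y); upright tab at the tail, 8 mm thick (x), 30 mm wide, top 50 mm above the bench, middle 65 mm behind the centre. Origin: centre of underside; x to the square nose. About 150 g +-35%, under 4 N slides it. Leaves lie 60 mm apart in any order, noses 35 to 60 mm short of the lip.
- leaf_3: Aluminium gauge leaf 12 mm thick (second thickest of 4), 3 black dots on top. Flat strip 150 (x) by 36 mm (y); upright tab at the tail, 8 mm thick (x), 30 mm wide, top 50 mm above the bench, middle 65 mm behind the centre. Origin: centre of underside; x to the square nose. About 190 g +-35%, under 4 N slides it. Leaves lie 60 mm apart in any order, noses 35 to 60 mm short of the lip.
- leaf_4: Aluminium gauge leaf 15 mm thick (thickest of 4), 4 black dots on top. Flat strip 150 (x) by 36 mm (y); upright tab at the tail, 8 mm thick (x), 30 mm wide, top 50 mm above the bench, middle 65 mm behind the centre. Origin: centre of underside; x to the square nose. About 230 g +-35%, under 4 N slides it. Leaves lie 60 mm apart in any order, noses 35 to 60 mm short of the lip.
- torque_wrench: Bystander: torque wrench with a black handle and red collar, 300 mm long, lying on the bench left of the fixture. Origin: on the bench below the collar's near end; x along the shaft to the head.
- valve_block: Bystander: spare aluminium valve block, 80 x 70 x 60 mm, with two fittings on top (105 mm high), right of the fixture. Origin: centre of the underside.
- parts_tray: Bystander: yellow open tray 120 x 90 x 40 mm, empty, right of the leaves. Origin: centre of the underside.
Things that resemble listed ones, but are neither listed nor needed, are in the scene too. Leave any red or yellow look-alike of the leaf_4 alone.

How it is judged:
By the outcome, as a careful person would: the job done as asked, in the order asked, and still so for the second after the job is handed in, with the robot touching nothing.
It also fails if it takes over 72 s, if anything falls off the work surface, if the arm or the gripper's body presses on something with over 40 N, if the wrist force passes 120 N, or if a joint passes its speed limit or range.

### The arm

A 6-joint arm with a two-finger parallel gripper is mounted at the origin on the work surface. World frame = base frame: x ahead of the robot, y to its left, z up, the work surface at z = 0. Lengths are in mm, angles in degrees, forces in N, time in s.
With the tool pointing down it reaches from about 350 to 850 mm from the base axis. Payload 8.1 kg.
Tool frame: the origin (TCP) lies at the very end of the fingers, on their centre line; the grasp point (between the pads) lies 19 mm behind it (r.grasp_offset is the distance from the TCP to the grasp point, in mm); z points along the fingers, y is the line along which they close (so a half turn about z gives the same grasp; the last joint's range is limited). The gripper opens to 85 mm and grips with 20 to 120 N. Pads are 22 mm wide; open, the fingers measure 114 mm over their backs; the gripper's body (76 mm by 85 mm) begins 54 mm behind the grasp point. The pads swing forward as they close: fully open they stand 13 mm farther back than shut.
Start: joints at [-71.471, 7.471, 85.268, -0, 87.261, -4.893], TCP at [238.525, -550.555, 231.292] pointing down, gripper open.
Joint ranges: [-169.43, 169.43], [-51.17, 129.36], [1.28, 143.12], [-76.62, 256.62], [0, 156.53], [-152.29, 152.29]. Speed limits (degrees/s): [136.94, 136.94, 159.86, 180, 180, 180].

### API

Orientations are given as [roll, pitch, yaw] about the fixed x, y, z axes, in that order (R = Rz(yaw) Ry(pitch) Rx(roll)).
In Python, from bench import r gives the robot as it stands.
- The arm moves only by the tool carry_out, never from a script. Its argument "commands" is a list of rows, each an object with "jaw": the finger opening in m, from 0 to 0.0854; "translation": the shift along the tool's x, y, z in m, a list of three; "spin": the turn about the tool's z in rad. A call has exactly 8 rows; each row shifts and turns the commanded pose from where the row before left it, along the tool's axes as they then stand; what a row does not reach is not made up. A row lasts 1/12 s, in which the tool goes at most 41.7 mm and 7.16 degrees, less where a joint would pass 70% of its speed; a pose out of reach is approached as far as the arm can. A call is refused whole if a number of a shift passes 0.0417 or a number of a turn 0.125, either way. A call with a gripper value outside its range is refused whole. The fingers move at their own pace and stop on an object; "squeeze" is the grip in N (left out, the last holds). Time passes only in rows, so rows that do not move let the fingers close, or fill a call up. It gives the time, the measured TCP pose, the force, the opening and the grip force at its end, in the units of the state.
- r.sense(): the state, without advancing time (a new reading comes with each control period).
- r.snapshot(name): name is "side" or "top"; returns a dict with "pixels" (400x640x3 uint8, blue, green, red), "K" (3x3 intrinsics, pixels), "extrinsics" (4x4, takes a point from camera to world coordinates). Camera axes: x right, y down, z forward; pixel columns grow to the right and rows downward; lengths in mm; the calibration is good to about 2 mm. A picture is of the moment at which its call begins. There is no depth.
- r.hand_in(): hands the job in; it is judged then, once.
Trained networks look in a picture, given as the dict that the camera call returned (one of the last four; its "shot" number tells which), for a name from the list of things; names that differ only in an ending like _2 or _b are one class to them, and where a whole thing is asked for, a point or a joint stands for the part that bears it (a point fixed in the world has none). Each returns a list of dicts, best first, with "score" (0 to 1); they miss things now and then, are a little off and sometimes report something else, mostly with a low value. They report only what shows in the picture. A call takes as long as a camera call. They do not tell look-alikes from the thing itself.
- r.spot_in(picture, target): "xy" ([column, row] in pixels, amid what is visible of it).
- r.regions_of(picture, target): "pixels" (400x640 bool, what is visible of it) and "xy" ([column, row] in pixels, amid what is visible of it).
- r.landmark_of(picture, target): "xy" ([column, row] in pixels: a listed point, or the origin of a listed thing).
The state is a dict: "time": time; "joint_pos": joint angles; "qd": joint speeds; "joint_efforts": joint torques, N m; "tool_pos": TCP position; "tcp_rot": TCP orientation; "ft_force": force on the tool from outside, world axes, zero at the start; "wrist_torque": the same for the moment, N m; "finger_gap": finger opening in mm; "grip_force": force on a finger pad.
Only numpy, scipy, OpenCV 4.12 (cv2) and the standard library are available. Lean on these libraries where they do the work, as an engineer would, in place of code of your own. Each camera call takes 0.05 s, during which the arm holds its last target. There are 200 camera calls.

## Working session

There is one attempt and no reset: what is moved stays moved. The work goes in short steps, Python scripts to look and compute and a tool call to move; the robot and the scene stay as the last step left them, time stands still between calls to the robot, and variables do not carry over. Pictures are saved under pics/ and viewed, at most 10 in all, crops included, and the job is handed in when it is done.

Besides the shell and the picture viewer there is one more tool, called after "Call:" by a JSON object that holds its "name" and its "arguments", one argument or row to a line. carry_out: Moves the arm, as the interface text tells. Its arguments: {"type":"object","properties":{"commands":{"type":"array","items":{"type":"object","properties":{"jaw":{"type":"number"},"translation":{"type":"array","items":{"type":"number"}},"spin":{"type":"number"}}}},"squeeze":{"type":"number"}},"required":["commands"]}

```bash
mkdir -p pics; ls; cat > h.py <<'E'
from bench import r
import numpy as np, cv2
def ray(p,uv,z):
    K=np.array(p["K"]);T=np.array(p["extrinsics"])
    d=T[:3,:3]@np.linalg.solve(K,[uv[0],uv[1],1]);o=T[:3,3]
    return o+d*(z-o[2])/d[2]
def proj(p,X):
    K=np.array(p["K"]);T=np.array(p["extrinsics"])
    c=K@(T[:3,:3].T@(np.array(X)-T[:3,3]));return c[:2]/c[2]
E
python3 - <<'E'
from h import *
for n in("top","side"):
    p=r.snapshot(n);cv2.imwrite(f"pics/{n}0.png",p["pixels"])
    print(n,np.round(p["extrinsics"],2).tolist(),np.round(p["K"],1).tolist())
    for t in("leaf_1","fixture","far_edge"):
        for d in r.landmark_of(p,t)[:6]: print(t,np.round(d["xy"]),round(d["score"],2),ray(p,d["xy"],0).round())
s=r.sense();print(s["time"],s["tool_pos"],s["tcp_rot"],s["ft_force"],s["finger_gap"])
E
```

```text
pics
top [[-0.02, -0.99, 0.13, 406.62], [-1.0, 0.02, -0.01, 12.35], [0.0, -0.13, -0.99, 977.23], [0.0, 0.0, 0.0, 1.0]] [[425.8, 0.0, 317.0], [0.0, 425.8, 203.4], [0.0, 0.0, 1.0]]
leaf_1 [367. 207.] 0.89 [ 525. -111.    0.]
leaf_1 [296. 203.] 0.87 [539.  53.   0.]
leaf_1 [175. 282.] 0.86 [365. 329.   0.]
leaf_1 [318. 209.] 0.82 [524.   3.   0.]
leaf_1 [408. 302.] 0.79 [ 308. -194.    0.]
leaf_1 [267. 287.] 0.72 [349. 122.   0.]
fixture [325. 155.] 0.88 [651. -16.   0.]
side [[0.96, -0.17, 0.23, 345.5], [-0.28, -0.5, 0.82, -684.73], [-0.02, -0.85, -0.53, 476.46], [0.0, 0.0, 0.0, 1.0]] [[375.2, 0.0, 312.5], [0.0, 375.2, 202.0], [0.0, 0.0, 1.0]]
leaf_1 [227. 203.] 0.96 [352. 117.   0.]
leaf_1 [307. 206.] 0.91 [534.  43.   0.]
leaf_1 [224. 166.] 0.91 [365. 322.   0.]
leaf_1 [323. 228.] 0.9 [543. -56.   0.]
leaf_1 [305. 212.] 0.78 [521.  19.  -0.]
leaf_1 [216. 301.] 0.71 [ 305. -199.    0.]
fixture [367. 210.] 0.75 [662. -18.   0.]
fixture [306. 204.] 0.17 [535.  52.   0.]
0.4 [ 238.50185486 -550.49586554  231.16064545] [-1.79986364e+02 -2.33133103e-03  2.34194436e+01] [-0.71415946  0.78291422 -0.1445335 ] 85.38749447407592
```

View pics/top0.png

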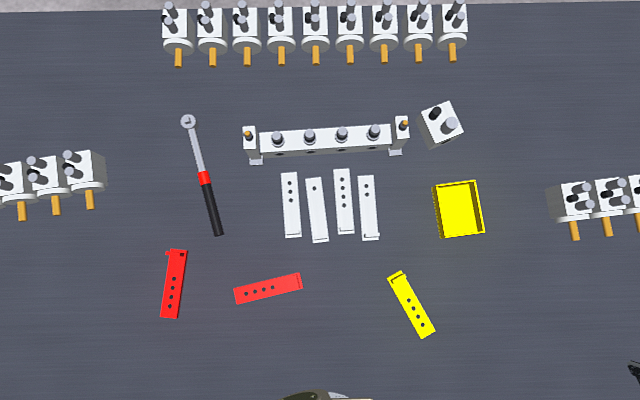

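View pics/side0.png

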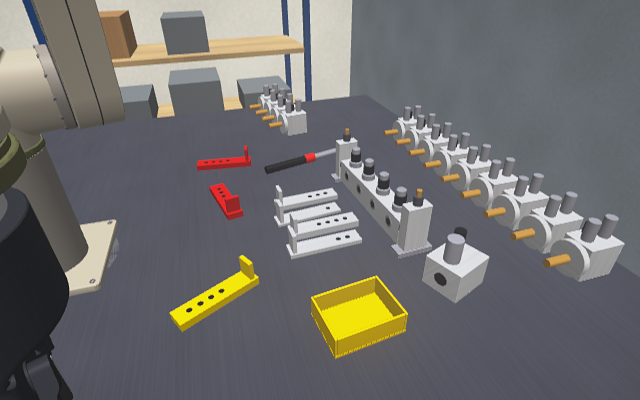

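```bash
python3 - <<'E'
from h import *
p=r.snapshot("top");im=p["pixels"]
c=cv2.resize(im[105:250,230:430],None,fx=4,fy=4,interpolation=cv2.INTER_CUBIC);cv2.imwrite("pics/c1.png",c)
ds=r.regions_of(p,"leaf_1")
for d in ds:
    m=d["pixels"].astype(np.uint8); b=im[m>0].mean(0)
    if b.max()-b.min()>40: continue
    (u,v),wh,a=cv2.minAreaRect(np.argwhere(m)[:,::-1].astype(np.float32))
    bx=cv2.boxPoints(((u,v),wh,a)); print(round(d["score"],2),np.round(d["xy"]),b.round(),wh,a,[ray(p,q,10).round()[:2].tolist() for q in bx])
E
```

```text
0.78 [291. 202.] [233. 228. 224.] (65.19202423095703, 15.876173973083496) 85.60128784179688 [[609.0, 87.0], [611.0, 50.0], [460.0, 41.0], [458.0, 77.0]]
0.63 [318. 209.] [240. 235. 231.] (64.49201202392578, 15.681278228759766) 83.6598129272461 [[594.0, 30.0], [597.0, -6.0], [449.0, -19.0], [446.0, 17.0]]
0.61 [369. 214.] [230. 225. 221.] (65.57550811767578, 17.333410263061523) 85.60128784179688 [[598.0, -90.0], [600.0, -130.0], [449.0, -135.0], [447.0, -96.0]]
0.57 [346. 200.] [230. 226. 221.] (65.49406433105469, 16.86355209350586) 84.64417266845703 [[614.0, -32.0], [617.0, -71.0], [466.0, -80.0], [463.0, -42.0]]
```

View pics/c1.png

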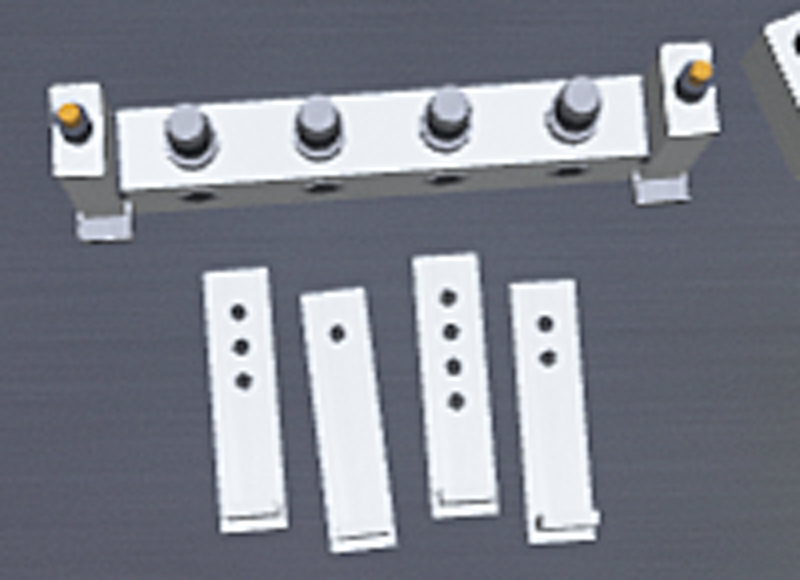

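The crop shows leaf_3 (3 dots) at (291,203), leaf_1 (1 dot) at (317,209), leaf_4 at (344,201) and leaf_2 (2 dots) at (369,208). The red and yellow look-alikes at (174,284), (268,288) and (411,305) are not wanted. Next I measure the edges.

```bash
cat > geo.py <<'E'
from h import *
p=r.snapshot("top")
f=lambda c,z: ray(p,[c[0]/4+230-.375,c[1]/4+105-.375],z)[:2]
a=np.degrees
def fit(n,c,z):
    q=np.array([f(x,z) for x in c]); d=q[:2].mean(0)-q[2:].mean(0)
    print(n,"ctr",q.mean(0).round(1),"yaw",a(np.arctan2(d[1],d[0])).round(2),"len",np.linalg.norm(d).round(1),"wid",np.linalg.norm(q[0]-q[1]).round(1),"nose",q[:2].mean(0).round(1))
fit("L1",[(300,296),(364,288),(397,544),(331,552)],6)
fit("L2",[(509,284),(574,280),(595,540),(529,544)],9)
fit("L3",[(203,272),(267,267),(287,526),(221,532)],12)
fit("L4",[(412,258),(477,253),(498,513),(433,518)],15)
for n,A,B,z in(("topfront",(119,190),(648,152),65),("topback",(117,112),(642,76),65),("botfront",(124,213),(640,165),10)):
    A,B=f(A,z),f(B,z);d=A-B;print(n,A.round(),B.round(),np.linalg.norm(d).round(),"yaw",a(np.arctan2(-d[0],d[1])).round(2),((A+B)/2).round(1))
E
python3 geo.py
```

```text
L1 ctr [522.3   5.9] yaw 5.73 len 149.1 wid 37.4 nose [596.5  13.3]
L2 ctr [ 523.9 -111. ] yaw 2.23 len 150.4 wid 37.8 nose [ 599.1 -108.1]
L3 ctr [534.9  64.7] yaw 3.26 len 150.0 wid 37.0 nose [609.8  69. ]
L4 ctr [539.7 -55.6] yaw 2.76 len 150.2 wid 37.6 nose [614.7 -52. ]
topfront [645. 129.] [ 660. -163.] 292.0 yaw 2.94 [652.  -16.9]
topback [689. 130.] [ 703. -161.] 291.0 yaw 2.79 [695.8 -15.8]
botfront [645. 133.] [ 667. -168.] 302.0 yaw 4.17 [656.1 -17.5]
```

Call:
{"name": "carry_out", "arguments": {
  "commands": [
    {"translation":[0.026,-0.026,0.006]},
    {"translation":[0.026,-0.026,0.006]},
    {"translation":[0.026,-0.026,0.006]},
    {"translation":[0.026,-0.026,0.006]},
    {"translation":[0.026,-0.026,0.006]},
    {"translation":[0.026,-0.026,0.006]},
    {"translation":[0.026,-0.026,0.006]},
    {"translation":[0.026,-0.026,0.006]}
  ]
}}

```text
invalid input
```

Call:
{"name": "carry_out", "arguments": {
  "commands": [
    {"translation":[0.026,-0.026,0.006],"spin":0},
    {"translation":[0.026,-0.026,0.006]},
    {"translation":[0.026,-0.026,0.006]},
    {"translation":[0.026,-0.026,0.006]},
    {"translation":[0.026,-0.026,0.006]},
    {"translation":[0.026,-0.026,0.006]},
    {"translation":[0.026,-0.026,0.006]},
    {"translation":[0.026,-0.026,0.006]}
  ]
}}

```text
invalid input
```

Call:
{"name": "carry_out", "arguments": {
  "commands": [
    {"spin":-0.125},
    {"spin":-0.125},
    {"spin":-0.125},
    {"spin":-0.125},
    {"spin":-0.125},
    {"spin":-0.125},
    {"spin":-0.125},
    {"spin":-0.125}
  ]
}}

```text
invalid input
```

Call:
{"name": "carry_out", "arguments": {
  "commands": [
    {"jaw":0.085,"translation":[0.026,-0.026,0.006],"spin":0},
    {"jaw":0.085,"translation":[0.026,-0.026,0.006],"spin":0},
    {"jaw":0.085,"translation":[0.026,-0.026,0.006],"spin":0},
    {"jaw":0.085,"translation":[0.026,-0.026,0.006],"spin":0},
    {"jaw":0.085,"translation":[0.026,-0.026,0.006],"spin":0},
    {"jaw":0.085,"translation":[0.026,-0.026,0.006],"spin":0},
    {"jaw":0.085,"translation":[0.026,-0.026,0.006],"spin":0},
    {"jaw":0.085,"translation":[0.026,-0.026,0.006],"spin":0}
  ],
  "squeeze": 40
}}

```text
time: 1.22
tool_pos: [347.0, -275.5, 183.2]
tcp_rot: [180.0, -0.0, 23.4]
ft_force: [0.8, 0.2, 0.5]
finger_gap: 85.1
grip_force: 0.0
```

Call:
{"name": "carry_out", "arguments": {
  "commands": [
    {"jaw":0.085,"translation":[0.026,-0.026,0.006],"spin":0},
    {"jaw":0.085,"translation":[0.026,-0.026,0.006],"spin":0},
    {"jaw":0.085,"translation":[0.026,-0.026,0.006],"spin":0},
    {"jaw":0.085,"translation":[0.026,-0.026,0.006],"spin":0},
    {"jaw":0.085,"translation":[0.026,-0.026,0.006],"spin":0},
    {"jaw":0.085,"translation":[0.026,-0.026,0.006],"spin":0},
    {"jaw":0.085,"translation":[0.026,-0.026,0.006],"spin":0},
    {"jaw":0.085,"translation":[0.026,-0.026,0.006],"spin":0}
  ]
}}

```text
time: 1.88
tool_pos: [455.4, -1.6, 135.4]
tcp_rot: [180.0, -0.1, 23.4]
ft_force: [0.7, -0.8, 0.2]
finger_gap: 85.2
grip_force: 0.0
```

Call:
{"name": "carry_out", "arguments": {
  "commands": [
    {"jaw":0.085,"translation":[0,0,0],"spin":-0.12},
    {"jaw":0.085,"translation":[0,0,0],"spin":-0.12},
    {"jaw":0.085,"translation":[0,0,0],"spin":-0.12},
    {"jaw":0.085,"translation":[0,0,0],"spin":-0.12},
    {"jaw":0.085,"translation":[0,0,0],"spin":-0.12},
    {"jaw":0.085,"translation":[0,0,0],"spin":-0.12},
    {"jaw":0.085,"translation":[0,0,0],"spin":-0.12},
    {"jaw":0.085,"translation":[0,0,0],"spin":-0.12}
  ]
}}

```text
time: 2.55
tool_pos: [455.0, -3.4, 135.4]
tcp_rot: [180.0, -0.0, 78.8]
ft_force: [0.4, -0.2, 0.4]
finger_gap: 85.2
grip_force: 0.0
```

Call:
{"name": "carry_out", "arguments": {
  "commands": [
    {"jaw":0.085,"translation":[0,0,0],"spin":-0.12},
    {"jaw":0.085,"translation":[0,0,0],"spin":-0.12},
    {"jaw":0.085,"translation":[0,0,0],"spin":-0.06},
    {"jaw":0.085,"translation":[0,0,0],"spin":0},
    {"jaw":0.085,"translation":[0,0,0],"spin":0},
    {"jaw":0.085,"translation":[0,0,0],"spin":0},
    {"jaw":0.085,"translation":[0,0,0],"spin":0},
    {"jaw":0.085,"translation":[0,0,0],"spin":0}
  ]
}}

```text
time: 3.22
tool_pos: [454.9, -3.5, 135.3]
tcp_rot: [180.0, 0.0, 95.6]
ft_force: [0.4, 0.4, 0.6]
finger_gap: 85.0
grip_force: 0.0
```

Call:
{"name": "carry_out", "arguments": {
  "commands": [
    {"jaw":0.085,"translation":[0.0026,0.003,0.03],"spin":0},
    {"jaw":0.085,"translation":[0,0,0.03],"spin":0},
    {"jaw":0.085,"translation":[0,0,0.03],"spin":0},
    {"jaw":0.085,"translation":[0,0,0.015],"spin":0},
    {"jaw":0.085,"translation":[0,0,0.01],"spin":0},
    {"jaw":0.085,"translation":[0,0,0],"spin":0},
    {"jaw":0.05,"translation":[0,0,0],"spin":0},
    {"jaw":0.03,"translation":[0,0,0],"spin":0}
  ],
  "squeeze": 30
}}

```text
time: 3.88
tool_pos: [458.9, -0.8, 21.8]
tcp_rot: [179.9, 0.0, 95.6]
ft_force: [-0.1, 0.2, 0.3]
finger_gap: 63.3
grip_force: 0.0
```

Call:
{"name": "carry_out", "arguments": {
  "commands": [
    {"jaw":0.02,"translation":[0,0,0],"spin":0},
    {"jaw":0.0,"translation":[0,0,0],"spin":0},
    {"jaw":0.0,"translation":[0,0,0],"spin":0},
    {"jaw":0.0,"translation":[0,0,0],"spin":0},
    {"jaw":0.0,"translation":[0,0,0],"spin":0},
    {"jaw":0.0,"translation":[0,0,0],"spin":0},
    {"jaw":0.0,"translation":[0,0,0],"spin":0},
    {"jaw":0.0,"translation":[0,0,0],"spin":0}
  ]
}}

```text
time: 4.55
tool_pos: [458.2, -0.6, 20.9]
tcp_rot: [179.9, 0.0, 95.6]
ft_force: [-0.7, -0.1, 6.1]
finger_gap: 7.7
grip_force: 31.8
```

Call:
{"name": "carry_out", "arguments": {
  "commands": [
    {"jaw":0.0,"translation":[0,0,0],"spin":0.023},
    {"jaw":0.0,"translation":[0,0.003,0],"spin":0.023},
    {"jaw":0.0,"translation":[0,0.008,0],"spin":0},
    {"jaw":0.0,"translation":[0,0.01,0],"spin":0},
    {"jaw":0.0,"translation":[0,0.01,0],"spin":0},
    {"jaw":0.0,"translation":[0,0.01,0],"spin":0},
    {"jaw":0.0,"translation":[0,0.01,0],"spin":0},
    {"jaw":0.0,"translation":[0,0.01,0],"spin":0}
  ]
}}

```text
time: 5.22
tool_pos: [517.5, 2.6, 20.8]
tcp_rot: [-179.8, 0.0, 93.0]
ft_force: [-14.0, -0.6, 19.9]
finger_gap: 7.7
grip_force: 33.7
```

Call:
{"name": "carry_out", "arguments": {
  "commands": [
    {"jaw":0.0,"translation":[0,0.008,0],"spin":0},
    {"jaw":0.0,"translation":[0,0.008,0],"spin":0},
    {"jaw":0.0,"translation":[0,0.008,0],"spin":0},
    {"jaw":0.0,"translation":[0,0.008,0],"spin":0},
    {"jaw":0.0,"translation":[0,0.008,0],"spin":0},
    {"jaw":0.0,"translation":[0,0.008,0],"spin":0},
    {"jaw":0.0,"translation":[0,0.008,0],"spin":0},
    {"jaw":0.0,"translation":[0,0.005,0],"spin":0}
  ]
}}

```text
time: 5.88
tool_pos: [579.2, 5.7, 20.9]
tcp_rot: [-179.9, 0.0, 93.0]
ft_force: [-12.1, -1.1, 17.8]
finger_gap: 7.4
grip_force: 33.4
```

Call:
{"name": "carry_out", "arguments": {
  "commands": [
    {"jaw":0.0,"translation":[0,0,0],"spin":0},
    {"jaw":0.03,"translation":[0,0,0],"spin":0},
    {"jaw":0.04,"translation":[0,0,0],"spin":0},
    {"jaw":0.04,"translation":[0,0,0],"spin":0},
    {"jaw":0.04,"translation":[0,0,0],"spin":0},
    {"jaw":0.04,"translation":[0,0,0],"spin":0},
    {"jaw":0.04,"translation":[0,0,-0.02],"spin":0},
    {"jaw":0.04,"translation":[0,0,-0.03],"spin":0}
  ]
}}

```text
time: 6.55
tool_pos: [576.0, 6.1, 66.8]
tcp_rot: [-179.6, -0.1, 93.0]
ft_force: [1.0, -1.0, -0.2]
finger_gap: 40.2
grip_force: 0.0
```

Call:
{"name": "carry_out", "arguments": {
  "commands": [
    {"jaw":0.085,"translation":[-0.01,-0.03,-0.03],"spin":0},
    {"jaw":0.085,"translation":[-0.01,-0.03,-0.03],"spin":0},
    {"jaw":0.085,"translation":[-0.01,-0.03,0],"spin":0},
    {"jaw":0.085,"translation":[-0.02,-0.03,0],"spin":0},
    {"jaw":0.085,"translation":[-0.02,0,0],"spin":0},
    {"jaw":0.085,"translation":[-0.02,0,0],"spin":0},
    {"jaw":0.085,"translation":[-0.02,0,0],"spin":0.01},
    {"jaw":0.085,"translation":[0,0,0],"spin":0}
  ]
}}

```text
time: 7.22
tool_pos: [467.9, -112.1, 128.1]
tcp_rot: [179.9, 0.1, 92.3]
ft_force: [0.1, -0.1, -0.1]
finger_gap: 85.1
grip_force: 0.0
```

```bash
python3 - <<'E'
from h import *
s=r.sense();print(s["time"],s["tool_pos"],s["tcp_rot"],s["ft_force"],s["finger_gap"])
p=r.snapshot("top");im=p["pixels"]
a=cv2.resize(im[105:250,230:430],None,fx=4,fy=4,interpolation=cv2.INTER_CUBIC)
cv2.imwrite("pics/c2.png",a)
E
```

```text
7.2167 [ 467.9256012  -112.09977037  128.06475444] [1.79944174e+02 9.75207557e-02 9.22541604e+01] [ 0.06212487 -0.12901544 -0.08466428] 85.08389578284209
```

View pics/c2.png

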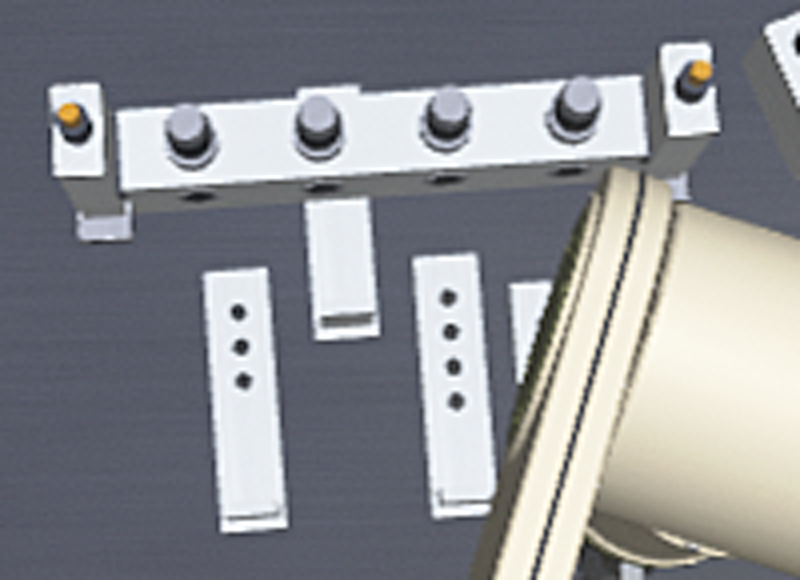

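Leaf_1's nose shows behind the bar at crop (298–360, 88), and leaves 3 and 4 have not moved. Next is leaf_2, whose tab should be at (459, -113.5).

Call:
{"name": "carry_out", "arguments": {
  "commands": [
    {"jaw":0.085,"translation":[-0.001,-0.009,0.03],"spin":0},
    {"jaw":0.085,"translation":[0,0,0.03],"spin":0},
    {"jaw":0.085,"translation":[0,0,0.025],"spin":0},
    {"jaw":0.085,"translation":[0,0,0.013],"spin":0},
    {"jaw":0.085,"translation":[0,0,0.006],"spin":0},
    {"jaw":0.085,"translation":[0,0,0],"spin":0},
    {"jaw":0.05,"translation":[0,0,0],"spin":0},
    {"jaw":0.03,"translation":[0,0,0],"spin":0}
  ]
}}

```text
time: 7.93
tool_pos: [460.2, -110.7, 25.1]
tcp_rot: [179.9, 0.0, 92.4]
ft_force: [-0.2, -1.8, 0.5]
finger_gap: 63.2
grip_force: 0.0
```

Call:
{"name": "carry_out", "arguments": {
  "commands": [
    {"jaw":0.02,"translation":[0,0,0],"spin":0},
    {"jaw":0.0,"translation":[0,0,0],"spin":0},
    {"jaw":0.0,"translation":[0,0,0],"spin":0},
    {"jaw":0.0,"translation":[0,0,0],"spin":0},
    {"jaw":0.0,"translation":[0,0,0],"spin":0},
    {"jaw":0.0,"translation":[0,0,0],"spin":0},
    {"jaw":0.0,"translation":[0,0,0],"spin":0},
    {"jaw":0.0,"translation":[0,0,0],"spin":0}
  ]
}}

```text
time: 8.6
tool_pos: [459.5, -110.8, 24.2]
tcp_rot: [179.9, 0.0, 92.4]
ft_force: [0.6, -0.5, 5.4]
finger_gap: 7.3
grip_force: 33.6
```

Call:
{"name": "carry_out", "arguments": {
  "commands": [
    {"jaw":0.0,"translation":[0,0,-0.0003],"spin":-0.009},
    {"jaw":0.0,"translation":[0,0.003,0],"spin":0},
    {"jaw":0.0,"translation":[0,0.006,0],"spin":0},
    {"jaw":0.0,"translation":[0,0.008,0],"spin":0},
    {"jaw":0.0,"translation":[0,0.008,0],"spin":0},
    {"jaw":0.0,"translation":[0,0.008,0],"spin":0},
    {"jaw":0.0,"translation":[0,0.008,0],"spin":0},
    {"jaw":0.0,"translation":[0,0.004,0],"spin":0}
  ]
}}

```text
time: 9.27
tool_pos: [503.2, -108.5, 24.1]
tcp_rot: [-179.8, -0.0, 92.9]
ft_force: [-14.5, -0.8, 19.0]
finger_gap: 7.1
grip_force: 35.7
```

Call:
{"name": "carry_out", "arguments": {
  "commands": [
    {"jaw":0.0,"translation":[0,0.002,0],"spin":0},
    {"jaw":0.0,"translation":[0,0.002,0],"spin":0},
    {"jaw":0.0,"translation":[0,0.002,0],"spin":0},
    {"jaw":0.0,"translation":[0,0.001,0],"spin":0},
    {"jaw":0.0,"translation":[0,0.001,0],"spin":0},
    {"jaw":0.0,"translation":[0,0.001,0],"spin":0},
    {"jaw":0.0,"translation":[0,0.001,0],"spin":0},
    {"jaw":0.0,"translation":[0,0.001,0],"spin":0}
  ]
}}

```text
time: 9.93
tool_pos: [513.1, -108.0, 24.2]
tcp_rot: [-179.8, -0.0, 92.9]
ft_force: [-12.6, -1.7, 15.4]
finger_gap: 7.4
grip_force: 35.2
```

Call:
{"name": "carry_out", "arguments": {
  "commands": [
    {"jaw":0.0,"translation":[0,0.001,0],"spin":0},
    {"jaw":0.0,"translation":[0,0.001,0],"spin":0},
    {"jaw":0.0,"translation":[0,0.001,0],"spin":0},
    {"jaw":0.0,"translation":[0,0.0005,0],"spin":0},
    {"jaw":0.0,"translation":[0,0.0005,0],"spin":0},
    {"jaw":0.0,"translation":[0,0.0005,0],"spin":0},
    {"jaw":0.0,"translation":[0,0.0005,0],"spin":0},
    {"jaw":0.0,"translation":[0,0.0005,0],"spin":0}
  ]
}}

```text
time: 10.6
tool_pos: [516.8, -107.8, 24.1]
tcp_rot: [-179.5, -0.0, 93.0]
ft_force: [-25.2, -0.9, 27.0]
finger_gap: 7.4
grip_force: 37.0
```

Call:
{"name": "carry_out", "arguments": {
  "commands": [
    {"jaw":0.0,"translation":[0,0.0005,0],"spin":0},
    {"jaw":0.0,"translation":[0,0.0005,0],"spin":0},
    {"jaw":0.0,"translation":[0,0.0005,0],"spin":0},
    {"jaw":0.0,"translation":[0,0.0005,0],"spin":0},
    {"jaw":0.0,"translation":[0,0,0],"spin":0},
    {"jaw":0.0,"translation":[0,0,0],"spin":0},
    {"jaw":0.0,"translation":[0,0,0],"spin":0},
    {"jaw":0.0,"translation":[0,0,0],"spin":0}
  ]
}}

```text
time: 11.27
tool_pos: [516.9, -107.7, 24.1]
tcp_rot: [-179.3, -0.1, 93.0]
ft_force: [-34.6, -1.4, 35.8]
finger_gap: 7.6
grip_force: 39.8
```

It stopped with the nose at the lip. The force rose from about 13 to 35 N with no travel, and the slight tilt is nose-down, so leaf_2 really binds. Next I draw it back 40 mm, release and lift.

Call:
{"name": "carry_out", "arguments": {
  "commands": [
    {"jaw":0.0,"translation":[0,-0.003,0],"spin":0},
    {"jaw":0.0,"translation":[0,-0.005,0],"spin":0},
    {"jaw":0.0,"translation":[0,-0.008,0],"spin":0},
    {"jaw":0.0,"translation":[0,-0.008,0],"spin":0},
    {"jaw":0.0,"translation":[0,-0.008,0],"spin":0},
    {"jaw":0.0,"translation":[0,-0.006,0],"spin":0},
    {"jaw":0.0,"translation":[0,-0.004,0],"spin":0},
    {"jaw":0.0,"translation":[0,0,0],"spin":0}
  ]
}}

```text
time: 11.93
tool_pos: [479.5, -109.6, 24.2]
tcp_rot: [-180.0, 0.0, 92.9]
ft_force: [-1.5, 0.0, 7.0]
finger_gap: 7.6
grip_force: 33.7
```

Call:
{"name": "carry_out", "arguments": {
  "commands": [
    {"jaw":0.03,"translation":[0,0,0],"spin":0},
    {"jaw":0.04,"translation":[0,0,0],"spin":0},
    {"jaw":0.04,"translation":[0,0,0],"spin":0},
    {"jaw":0.04,"translation":[0,0,0],"spin":0},
    {"jaw":0.04,"translation":[0,0,0],"spin":0},
    {"jaw":0.04,"translation":[0,0,-0.02],"spin":0},
    {"jaw":0.04,"translation":[0,0,-0.03],"spin":0},
    {"jaw":0.04,"translation":[0,0,-0.03],"spin":0}
  ]
}}

```text
time: 12.6
tool_pos: [479.0, -109.0, 103.5]
tcp_rot: [-179.8, -0.1, 92.9]
ft_force: [0.4, 0.6, 1.1]
finger_gap: 40.0
grip_force: 0.0
```

Call:
{"name": "carry_out", "arguments": {
  "commands": [
    {"jaw":0.04,"translation":[0,-0.005,-0.04],"spin":0},
    {"jaw":0.04,"translation":[0,-0.005,-0.04],"spin":0},
    {"jaw":0.04,"translation":[-0.035,0,-0.01],"spin":0},
    {"jaw":0.04,"translation":[-0.035,0,0],"spin":0},
    {"jaw":0.04,"translation":[-0.035,-0.01,0],"spin":0},
    {"jaw":0.04,"translation":[-0.035,-0.01,0],"spin":0},
    {"jaw":0.04,"translation":[-0.035,-0.01,0],"spin":0},
    {"jaw":0.04,"translation":[-0.02,0,0],"spin":0}
  ]
}}

```text
time: 13.27
tool_pos: [448.7, -309.6, 193.7]
tcp_rot: [-179.9, 0.0, 92.8]
ft_force: [-0.0, 0.7, -0.1]
finger_gap: 39.9
grip_force: 0.0
```

```bash
python3 - <<'E'
from h import *
s=r.sense();print(s["time"],s["tool_pos"],s["ft_force"])
p=r.snapshot("top");im=p["pixels"]
cv2.imwrite("pics/c3.png",cv2.resize(im[105:250,230:430],None,fx=4,fy=4,interpolation=cv2.INTER_CUBIC))
q=r.snapshot("side")["pixels"]
cv2.imwrite("pics/s3.png",cv2.resize(q[120:270,250:450],None,fx=4,fy=4,interpolation=cv2.INTER_CUBIC))
E
```

```text
13.2667 [ 448.66690762 -309.58559705  193.74720216] [-0.04832785  0.70220643 -0.06584994]
```

View pics/c3.png

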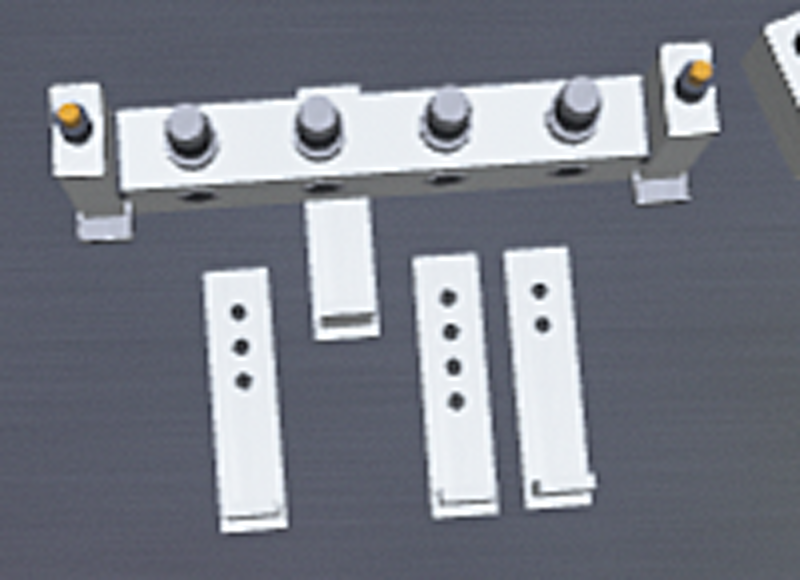

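View pics/s3.png

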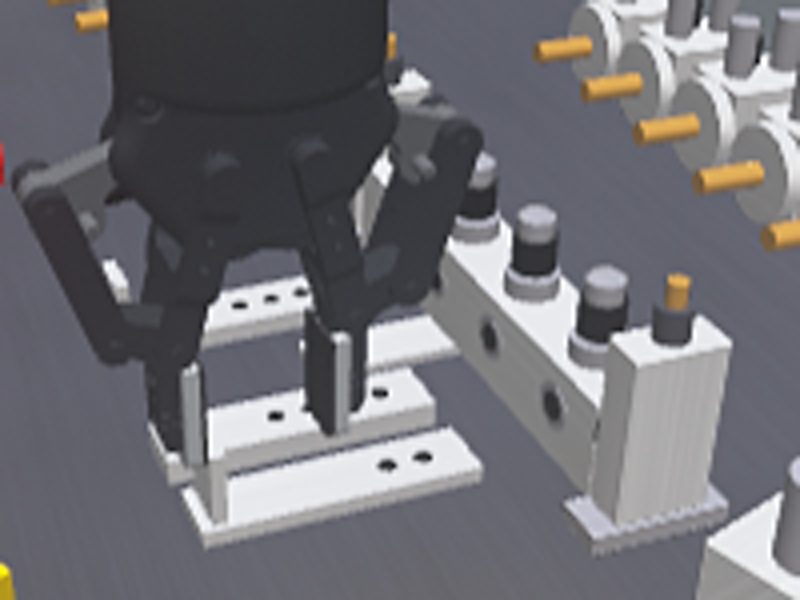

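The top crop shows leaf_1's nose out behind the bar at (298–360, 88). Leaf_2's nose is at (505–570, 248), about 38 mm short of the lip, and leaves 3 and 4 are unmoved. The side crop shows the gripper clear of everything.

```bash
python3 -c "
from bench import r
print(r.hand_in())"
```

```text
the job is handed in; nothing more can be done
None
```

I handed the job in: leaf_1 (6 mm) is under the manifold with its nose about 23 mm out at the far side, leaf_2 (9 mm) bound at the lip and is drawn back about 38 mm, so the gap is between 6 and 9 mm, and I did not touch anything else.

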